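# Cure the resin pendants in the light cabinet

### The arm

A 6-joint arm with a two-finger parallel gripper is mounted at the origin on the work surface. World frame = base frame: x ahead of the robot, y to its left, z up, the work surface at z = 0. Lengths are in m, angles in rad, forces in N, time in s.
With the tool pointing down it reaches from about 0.425 to 0.95 m from the base axis. Payload 3.5 kg.
Tool frame: the origin (TCP) lies midway between the tips of the shut fingers; the grasp point (between the pads) lies 19 mm behind it; z points along the fingers, y is the line along which they close (so a half turn about z gives the same grasp; the last joint's range is limited). The gripper opens to 85 mm and grips with 20 to 120 N. Pads are 22 mm wide; open, the fingers measure 114 mm over their backs; the gripper's body (76 mm by 85 mm) begins 54 mm behind the grasp point. The pads swing forward as they close: fully open they stand 13 mm farther back than shut.
Start: joints at [-1.463, 0.286, 1.577, -0, 1.279, -0.15], TCP at [0.172, -0.653, 0.231] pointing down, gripper open.
Joint ranges: [-2.77, 2.77], [-0.9, 2.22], [0.21, 2.48], [-1.53, 4.67], [0.24, 2.81], [-2.84, 2.84]. Speed limits (rad/s): [2.79, 2.79, 3.14, 3.14, 3.14, 3.14].

### API

Orientations are given as a unit quaternion [w, x, y, z].
In Python, from workcell import * gives the robot as it stands.
- The arm moves only by the shell command python3 -m crank 'ROWS' [OPENING] [FORCE]. ROWS is JSON, one flat list of numbers, 4 for each row, row after row: the shift along the tool's x, y, z scaled (see below), then the turn about the tool's z scaled (see below). A call has 1 to 20 rows; each row shifts and turns the commanded pose from where the row before left it, along the tool's axes as they then stand; what a row does not reach is not made up. The controller multiplies each number of a shift by 60 mm and each number of a turn by 0.12 rad. A row lasts 1/8 s, in which the tool goes at most 62.5 mm and 10.7 degrees, less where a joint would pass 70% of its speed; a pose out of reach is approached as far as the arm can. A call with a number of a shift or a turn outside -1 to 1 is refused whole. A call with a gripper value outside its range is refused whole. OPENING is the opening, from -1 (shut) to 1 (fully open), set as the call begins (- or left out, the last holds). The fingers move at their own pace and stop on an object; FORCE is the grip in N (left out, the last holds). Time passes only in rows, so rows that do not move let the fingers close. It gives the time, the measured TCP pose, the force, the opening and the grip force at its end, in the units of the state.
- sense(): the state, without advancing time (a new reading comes with each control period).
- grab_frame(name): name is "scene" or "side" or "wrist"; returns the picture (400x640x3 uint8, blue, green, red); there is no depth.
- camera_model(name): a dict with "K" (3x3 intrinsics, pixels), "rvec" (rotation vector, rad) and "tvec" (3), from world to camera coordinates, as OpenCV has them. Camera axes: x right, y down, z forward; pixel columns grow to the right and rows downward; lengths in m; the calibration is good to about 2 mm. A picture is of the moment at which its call begins: read the wrist's pose just before it. camera_model takes no time and is no camera call; for the wrist camera it gives the pose at the moment of the call.
- finish_job(): hands the job in; it is judged then, once.
The state is a dict: "time_s": time; "qpos": joint angles; "joint_velocities": joint speeds; "joint_torque": joint torques, N m; "tcp_pos": TCP position; "tool_rot": TCP orientation; "wrist_force": force on the tool from outside, world axes, zero at the start; "wrist_torque": the same for the moment, N m; "width": finger opening in m; "gripper_force": force on a finger pad.
Only numpy, scipy, OpenCV 4.12 (cv2) and the standard library are available. Lean on these libraries where they do the work, as an engineer would, in place of code of your own. Each camera call takes 0.05 s, during which the arm holds its last target. There are 200 camera calls.

### The job

Cure the resin pendants: pull the curing cabinet's drawer right out to its stop, stand every teal mould from the cork mat upright on the drawer's floor, push the drawer fully home with them in it, press the green start button fully down and let it go. Leave the drawer shut for at least three seconds after letting the button go, then pull it out to its stop again, stand all the moulds upright on the floor of the white tray and push the empty drawer fully home. Leave everything else on the bench where it is.

Things in the scene. Friction and masses are not known exactly. Their poses are not given: they have to be found in the camera images.
- cab: light-curing cabinet: white box 250 deep (x) x 300 wide (y) x 100 mm high, standing on the bench; its front with the grey drawer front faces its own -x (towards the robot). Fixed to the bench, place and yaw vary. Origin at the centre of its underside
- cab_drawer0 (a joint): opening of the cabinet's single drawer in m: 0 fully home, grows as the drawer slides along the cabinet's -x, stop at 0.174. Runs with about 1 N of friction and stays where it is left; it starts at 0 to 0.02
- cab_drawer0_handle (a point): middle of the drawer's steel bar handle, moves with the drawer: round bar 11 mm thick, 120 mm long along the cabinet's y, its axis 35 mm in front of the grey drawer front (two 8 mm stems at 51 mm either side of the middle), 62 mm above the bench, 38 mm below the cabinet's top. Axes as the cabinet's
- drawer_floor (a point): centre of the drawer's inner floor, moves with it, axes as the cabinet's. Floor 205 (x) x 258 mm (y), 22 mm above the bench; plywood walls 6 mm thick, rims 56 mm above the floor (grey front 67 mm). At the stop, x = -0.102 to +0.065 in this frame lies clear of the cabinet; the rest is under its top
- start_top (a point): top centre of the green start button when up: round, 28 mm across, on the cabinet's top near its front right corner (seen from the robot), 112 mm above the bench; moves down with the button
- start (a joint): travel of the start button in m: 0 up, 0.006 fully down (about 5 N, springs back when let go)
- mat: cork bench mat 250 (x) x 210 (y) x 2 mm on one side of the bench (left or right), fixed; origin at the centre of its underside
- tray_in (a point): centre of the inner floor of the white tray on the other side of the bench, fixed, axes along the tray's sides: inner floor 240 (x) x 170 mm (y), 5 mm above the bench; walls 5 mm thick, rims 13 mm above the inner floor
- mould0: silicone mould with a resin pendant (red) in it: teal rounded block 50 (its x) x 40 (its y) x 32 mm high, a disc of red resin 27 mm across in the middle of its top face; about 0.08 kg; origin at the centre of its underside, z up through the top face. Two or three of the four moulds are there in any run; absent ones read None. They start standing upright on the cork mat at any yaw
- mould1: silicone mould with a resin pendant (amber) in it: teal rounded block 50 (its x) x 40 (its y) x 32 mm high, a disc of amber resin 27 mm across in the middle of its top face; about 0.08 kg; origin at the centre of its underside, z up through the top face. Two or three of the four moulds are there in any run; absent ones read None. They start standing upright on the cork mat at any yaw
- mould2: silicone mould with a resin pendant (violet) in it: teal rounded block 50 (its x) x 40 (its y) x 32 mm high, a disc of violet resin 27 mm across in the middle of its top face; about 0.08 kg; origin at the centre of its underside, z up through the top face. Two or three of the four moulds are there in any run; absent ones read None. They start standing upright on the cork mat at any yaw
- mould3: silicone mould with a resin pendant (white) in it: teal rounded block 50 (its x) x 40 (its y) x 32 mm high, a disc of white resin 27 mm across in the middle of its top face; about 0.08 kg; origin at the centre of its underside, z up through the top face. Two or three of the four moulds are there in any run; absent ones read None. They start standing upright on the cork mat at any yaw
- candle: white candle on a turned wooden foot, 88 mm across and 81 mm high; origin at the centre of its underside. Not part of the job: leave it where it is
- tin: aluminium jar 60 mm across, 40 mm high; origin at the centre of its underside. Not part of the job: leave it where it is
- file: orange-handled hand tool 160 mm long, lying along its x; origin under its middle. Not part of the job: leave it where it is
- tape: roll of blue tape lying flat, 84 mm across, 20 mm high; origin at the centre of its underside. Not part of the job: leave it where it is
- cup: blue ceramic cup 72 mm across, 70 mm high; origin at the centre of its underside. Not part of the job: leave it where it is
- gauge: brass gauge block 70 x 25 x 16 mm; origin at the centre of its underside. Not part of the job: leave it where it is
Mind the look-alikes: they are no part of the job. Leave any black or pink look-alike of the mould3 alone.

How it is judged:
By the outcome, as a careful person would: the job done as asked, in the order asked, and still so for the second after the job is handed in, with the robot touching nothing.
Of mould0, mould1, mould2, mould3 only 2 to 3 are there at a start; the rules pass over those that are not, and their reading is None.
At some moment in a run one of mould0, mould1, mould2, mould3 may be knocked a few centimetres aside while the robot is not near it.
Once in a run the grip may slacken for a moment while it holds something.
It also fails if it takes over 210 s, if anything falls off the work surface, if the arm or the gripper's body presses on something with over 40 N, if the wrist force passes 120 N, or if a joint passes its speed limit or range.

## Working session

There is one attempt and no reset: what is moved stays moved. The work goes in short steps, Python scripts to look and compute and a shell command to move; the robot and the scene stay as the last step left them, time stands still between calls to the robot, and variables do not carry over. Pictures are saved under pics/ and viewed, at most 14 in all, crops included, and the job is handed in when it is done.

```bash
mkdir -p pics; ls
python3 - <<'E'
from workcell import *
import cv2
s=sense();print(s)
for n in("scene","side"):
    cv2.imwrite(f"pics/{n}0.png",grab_frame(n)); m=camera_model(n); print(n,m)
E
```

```text
pics
{'time_s': 0.0, 'qpos': array([-1.46302313e+00,  2.87204195e-01,  1.57814371e+00, -4.36422434e-05,
        1.27858836e+00, -1.50012533e-01]), 'joint_velocities': array([-2.36565280e-04, -1.31274633e-03, -8.46051636e-04, -1.46162456e-04,
       -1.33217489e-05,  1.56446536e-03]), 'joint_torque': array([ 1.98517246e-04, -4.05986774e+01, -2.92625785e+01, -2.12370414e-04,
        5.83017463e-03,  4.78247543e-06]), 'tcp_pos': array([ 0.17202499, -0.65204797,  0.2299395 ]), 'tool_rot': array([-1.17198654e-03,  9.91703316e-01,  1.28542439e-01,  3.86224270e-06]), 'wrist_force': array([-0.19344615, -0.18375299, -0.0621486 ]), 'wrist_torque': array([ 0.01226952, -0.00042109,  0.02051557]), 'gripper_force': 0.0, 'width': 0.08582154296669425}
scene {'K': array([[438.61750111,   0.        , 310.44604784],
       [  0.        , 438.61750111, 201.9250129 ],
       [  0.        ,   0.        ,   1.        ]]), 'rvec': array([ 1.84448846,  1.64024804, -0.70402974]), 'tvec': array([-0.10149412, -0.28156865,  1.65648043])}
side {'K': array([[458.88455021,   0.        , 320.73957654],
       [  0.        , 458.88455021, 203.5428843 ],
       [  0.        ,   0.        ,   1.        ]]), 'rvec': array([ 0.31919604, -2.70344804,  1.35304913]), 'tvec': array([0.54667776, 0.13088703, 1.36987724])}
```

View pics/scene0.png

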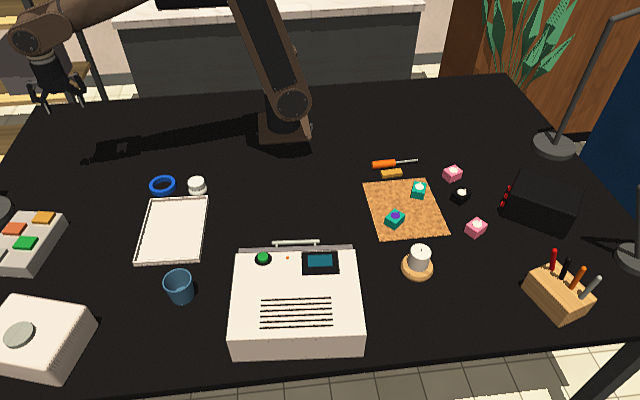

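View pics/side0.png

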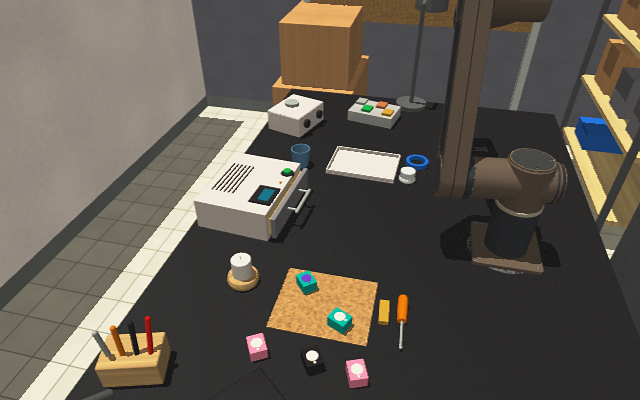

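The scene view shows the cabinet (handle from about (273,243) to (319,242), button at (263,258)), with the tray at the left around (172,230). The mat at the right holds two moulds, violet at (395,218) and white at (419,189). Pink and black look-alikes lie outside the mat. In the side view the moulds are at (307,281) and (340,318).

```bash
cat > h.py <<'E'
import numpy as np, cv2
from workcell import *
def ray(m,uv,z):
    "pixels -> points on plane z"
    R=cv2.Rodrigues(np.array(m["rvec"],float))[0];c=-R.T@np.array(m["tvec"]).ravel()
    uv=np.atleast_2d(np.array(uv,float));d=np.c_[uv,np.ones(len(uv))]@np.linalg.inv(m["K"]).T@R
    return c+d*((z-c[2])/d[:,2])[:,None]
def proj(m,P): return cv2.projectPoints(np.atleast_2d(np.array(P,float)),np.array(m["rvec"],float),np.array(m["tvec"],float),np.array(m["K"]),None)[0][:,0]
def hsv(im,lo,hi): return cv2.inRange(cv2.cvtColor(im,cv2.COLOR_BGR2HSV),np.array(lo),np.array(hi))
def blobs(mask,amin=30):
    cs=cv2.findContours(mask,cv2.RETR_EXTERNAL,cv2.CHAIN_APPROX_NONE)[0]
    return sorted([c for c in cs if cv2.contourArea(c)>=amin],key=lambda c:-cv2.contourArea(c))
def cen(c): M=cv2.moments(c);return np.array([M["m10"],M["m01"]])/M["m00"]
def toolyaw():
    "world yaw of tool x and y axes (tool down)"
    w,x,y,z=sense()["tool_rot"]
    X=np.array([1-2*(y*y+z*z),2*(x*y+w*z)]);return np.arctan2(X[1],X[0])
def plan(xyz=None,yaw_y=None):
    "number of units (60mm, .12rad) from commanded~measured pose to TCP xyz with tool y along world yaw_y (mod pi)"
    s=sense();a=toolyaw();p=s["tcp_pos"];out=[]
    ty=a-np.pi/2  # tool down: y axis = x axis rotated -90
    if xyz is not None:
        d=np.array(xyz)-p;X=np.array([np.cos(a),np.sin(a)]);Y=np.array([np.cos(ty),np.sin(ty)])
        out=[d[:2]@X/.06,d[:2]@Y/.06,-d[2]/.06]
    t=None
    if yaw_y is not None:
        t=-((yaw_y-ty+np.pi/2)%np.pi-np.pi/2)/.12
    return np.round(out,3),t if t is None else round(float(t),3),"tcp",np.round(p,4),"ty",round(float(ty),3),"q6",round(float(s["qpos"][5]),2)
E
python3 - <<'E'
from h import *
m=camera_model("scene");n=camera_model("side")
im=cv2.imread("pics/scene0.png");im2=cv2.imread("pics/side0.png")
for M,I,r in((m,im,(slice(170,245),slice(360,450))),(n,im2,(slice(260,345),slice(265,385)))):
    t=np.zeros(I.shape[:2],np.uint8);t[r]=hsv(I,(80,100,40),(98,255,255))[r]
    for c in blobs(t):
        hull=cv2.convexHull(c);print("teal",cen(hull),ray(M,cen(hull),.02).round(3))
    t=hsv(I,(50,120,50),(75,255,255))
    for c in blobs(t,15):print("green",cen(c),ray(M,cen(c),.112).round(3))
print("handle",ray(m,[(273,243),(319,242)],.062).round(3))
print("handle side",ray(n,[(309,190),(289,223)],.062).round(3))
print("cabtop",ray(m,[(237,250),(354,250),(366,322),(229,337)],.1).round(3))
print("tray",ray(m,[(148,198),(208,196),(199,264),(135,264)],.018).round(3))
print("tray side",ray(n,[(336,148),(400,153),(395,180),(328,175)],.018).round(3))
print("mat",ray(m,[(362,183),(424,178),(450,236),(382,241)],.002).round(3))
print("violet",ray(m,(397,216),.034),ray(n,(307,280),.034),"white",ray(m,(419,187),.034),ray(n,(340,316),.034))
print("candle",ray(m,(417,270),.01),"cup",ray(m,(178,275),.07))
print(plan())
E
```

```text
teal [393.95165394 218.88549618] [[0.533 0.289 0.02 ]]
teal [417.95730706 190.11494253] [[0.422 0.393 0.02 ]]
green [ 24.1307815  242.60127592] [[ 0.581 -0.695  0.112]]
green [262.33739837 257.16463415] [[ 0.702 -0.093  0.112]]
teal [339.36154776 320.15598549] [[0.421 0.396 0.02 ]]
teal [306.33127889 281.64714946] [[0.532 0.291 0.02 ]]
green [367.03508772 107.91929825] [[ 0.514 -0.618  0.112]]
green [286.7294686  171.24154589] [[ 0.696 -0.083  0.112]]
handle [[ 0.618 -0.066  0.062]
 [ 0.629  0.056  0.062]]
handle side [[ 0.617 -0.066  0.062]
 [ 0.632  0.113  0.062]]
cabtop [[ 0.662 -0.156  0.1  ]
 [ 0.698  0.136  0.1  ]
 [ 0.9    0.125  0.1  ]
 [ 0.9   -0.171  0.1  ]]
tray [[ 0.349 -0.445  0.018]
 [ 0.364 -0.26   0.018]
 [ 0.629 -0.269  0.018]
 [ 0.608 -0.441  0.018]]
tray side [[ 0.602 -0.429  0.018]
 [ 0.354 -0.449  0.018]
 [ 0.353 -0.257  0.018]
 [ 0.591 -0.233  0.018]]
mat [[0.348 0.232 0.002]
 [0.35  0.438 0.002]
 [0.603 0.438 0.002]
 [0.597 0.241 0.002]]
violet [[0.53590155 0.29570605 0.034     ]] [[0.52867872 0.29740176 0.034     ]] white [[0.42317048 0.39406985 0.034     ]] [[0.41991786 0.39442378 0.034     ]]
candle [[0.7137581  0.30738168 0.01      ]] cup [[ 0.69900653 -0.30582628  0.07      ]]
(array([], dtype=float64), None, 'tcp', array([ 0.1721, -0.6521,  0.2301]), 'ty', -1.313, 'q6', -0.15)
```

Run:
```python
from h import *
print(plan((.53,0,.29),-0.09))
```

```text
(array([ 8.539, -8.988, -0.999]), -10.192, 'tcp', array([ 0.1721, -0.6521,  0.2301]), 'ty', -1.313, 'q6', -0.15)
```

```bash
python3 -m crank '[0.61,-0.642,-0.071,0,0.61,-0.642,-0.071,0,0.61,-0.642,-0.071,0,0.61,-0.642,-0.071,0,0.61,-0.642,-0.071,0,0.61,-0.642,-0.071,0,0.61,-0.642,-0.071,0,0.61,-0.642,-0.071,0,0.61,-0.642,-0.071,0,0.61,-0.642,-0.071,0,0.61,-0.642,-0.071,0,0.61,-0.642,-0.071,0,0.61,-0.642,-0.071,0,0.61,-0.642,-0.071,0,0,0,0,0]' -0.35
python3 - <<'E'
from h import *
print(plan((.53,0,.29),-0.09))
E
```

```text
time_s: 1.98
tcp_pos: [0.5308, 0.0023, 0.2907]
tool_rot: [-0.0, 0.991, 0.131, -0.0]
wrist_force: [-0.1, 0.4, 0.4]
width: 0.0275
gripper_force: 0.0
(array([-0.023,  0.034,  0.012]), -10.149, 'tcp', array([0.5308, 0.0023, 0.2907]), 'ty', -1.308, 'q6', 1.12)
```

```bash
python3 -m crank '[0,0,0,-1,0,0,0,-1,0,0,0,-1,0,0,0,-1,0,0,0,-1,0,0,0,-1,0,0,0,-1,0,0,0,-1,0,0,0,-1,0,0,0,-1,0,0,0,-0.15,0,0,0,0]'
python3 - <<'E'
from h import *
print(plan((.53,0,.29),-0.09))
m=camera_model("wrist");im=grab_frame("wrist");cv2.imwrite("pics/w1.png",im)
print(proj(m,[(.62,-.066,.062),(.63,.056,.062),(.7,-.09,.112),(.53,.29,.034),(.42,.395,.034)]).round())
E
```

```text
time_s: 3.48
tcp_pos: [0.5298, -0.0011, 0.2907]
tool_rot: [-0.0, 0.741, 0.672, -0.0]
wrist_force: [0.1, -0.4, -0.2]
width: 0.0278
gripper_force: 0.0
(array([0.018, 0.002, 0.011]), -0.06, 'tcp', array([ 0.5298, -0.0011,  0.2907]), 'ty', -0.097, 'q6', -0.1)
[[ 390.  212.]
 [ 396.  117.]
 [ 467.  239.]
 [ 292. -102.]
 [ 165. -227.]]
```

View pics/w1.png

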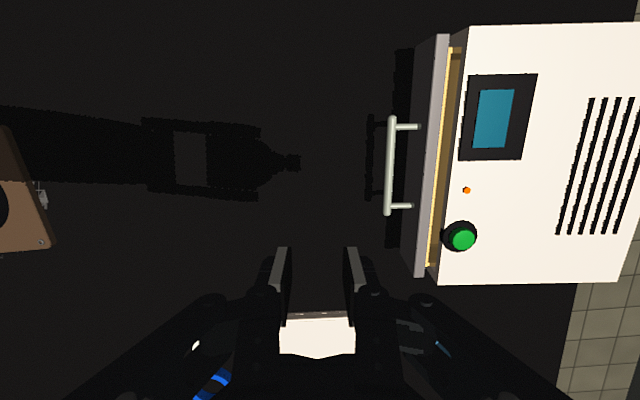

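The wrist view shows the handle bar from (391,117) to (387,214) and the green button at (461,237). The drawer is slightly open, with its front at about x=440.

Run:
```python
from h import *
m=camera_model("wrist");im=cv2.imread("pics/w1.png")
g=cv2.cvtColor(im,cv2.COLOR_BGR2GRAY);k=np.zeros_like(g);k[112:220,378:398]=255*(g[112:220,378:398]>110)
r=cv2.minAreaRect(blobs(k)[0]);print(r)
b=cv2.boxPoints(r);b=b[np.argsort(b[:,1])];e=[b[:2].mean(0),b[2:].mean(0)]
P=ray(m,e,.064);print(P.round(4),np.linalg.norm(P[0]-P[1]),P.mean(0).round(4))
d=P[0]-P[1];yaw=np.arctan2(d[1],d[0])-np.pi/2;print("yaw",yaw)
# white top edge right side: use back-left? button
t=hsv(im,(50,120,50),(75,255,255));print("btn",ray(m,cen(blobs(t)[0]),.112))
print("top front edge",ray(m,[(469,27),(438,284)],.1))
print("rear side edges",ray(m,[(469,27),(639,22)],.1),ray(m,[(438,284),(616,282)],.1))
c=P.mean(0)
print(plan((c[0],c[1],.10),yaw))
```

```text
((390.5, 165.0), (13.0, 100.0), 0.0)
[[ 0.6233  0.0597  0.064 ]
 [ 0.6209 -0.0692  0.064 ]] 0.12897266088231796 [ 0.6221 -0.0047  0.064 ]
yaw -0.018345374422401806
btn [[ 0.69561492 -0.08819248  0.112     ]]
top front edge [[ 0.69396318  0.13831586  0.1       ]
 [ 0.67299607 -0.15783008  0.1       ]]
rear side edges [[0.69396318 0.13831586 0.1       ]
 [0.86059855 0.1262914  0.1       ]] [[ 0.67299607 -0.15783008  0.1       ]
 [ 0.90444601 -0.17709721  0.1       ]]
(array([0.085, 1.536, 3.179]), -0.654, 'tcp', array([ 0.5299, -0.0009,  0.2908]), 'ty', -0.097, 'q6', -0.1)
```

Run:
```python
from h import *
print(plan((.622,-.005,.12),-.075),plan((.622,-.005,.045)))
```

```text
(array([0.081, 1.535, 2.846]), -0.182, 'tcp', array([ 0.5299, -0.0009,  0.2908]), 'ty', -0.097, 'q6', -0.1) (array([0.081, 1.535, 4.096]), None, 'tcp', array([ 0.5299, -0.0009,  0.2908]), 'ty', -0.097, 'q6', -0.1)
```

```bash
python3 -m crank '[0.04,0.77,0.1,0,0.04,0.77,0.3,0,0,0,0.8,-0.18,0,0,0.8,0,0,0,0.8,0,0,0,0.5,0,0,0,0.4,0,0,0,0.4,0,0,0,0,0]'; python3 -m crank '[0,0,0,0,0,0,0,0,0,0,0,0,0,0,0,0]' -1 40
python3 - <<'E'
from h import *
print(plan((.622,-.005,.045),-.075))
E
```

```text
time_s: 4.65
tcp_pos: [0.624, -0.0049, 0.0457]
tool_rot: [0.001, 0.733, 0.68, 0.001]
wrist_force: [-0.3, -0.4, -0.2]
width: 0.0279
gripper_force: 0.0
time_s: 5.15
tcp_pos: [0.6227, -0.0047, 0.0451]
tool_rot: [0.0, 0.733, 0.681, 0.0]
wrist_force: [1.2, -0.6, 0.2]
width: 0.0093
gripper_force: 39.0
(array([-0.006, -0.011,  0.002]), 0.012, 'tcp', array([ 0.6227, -0.0047,  0.0451]), 'ty', -0.074, 'q6', -0.1)
```

```bash
python3 -m crank '[0,-0.2,0,0,0,-0.4,0,0,0,-0.5,0,0,0,-0.5,0,0,0,-0.5,0,0,0,-0.3,0,0,0,-0.1,0,0,0,-0.05,0,0]'; python3 -m crank '[0,-0.05,0,0,0,-0.05,0,0]';python3 -m crank '[0,-0.05,0,0,0,-0.05,0,0]';python3 -m crank '[0,-0.05,0,0,0,-0.05,0,0]'
```

```text
time_s: 6.15
tcp_pos: [0.4696, 0.0069, 0.0451]
tool_rot: [-0.0, 0.733, 0.681, 0.0]
wrist_force: [0.6, 0.4, 1.1]
width: 0.0093
gripper_force: 40.6
time_s: 6.4
tcp_pos: [0.4642, 0.0073, 0.0451]
tool_rot: [-0.0, 0.733, 0.681, 0.0]
wrist_force: [0.6, 1.7, 2.1]
width: 0.0093
gripper_force: 40.6
time_s: 6.65
tcp_pos: [0.4616, 0.0075, 0.0452]
tool_rot: [0.004, 0.733, 0.68, 0.004]
wrist_force: [17.2, 3.3, -13.2]
width: 0.0098
gripper_force: 39.4
time_s: 6.9
tcp_pos: [0.4617, 0.0074, 0.0454]
tool_rot: [0.011, 0.734, 0.679, 0.011]
wrist_force: [38.9, 4.8, -36.2]
width: 0.0093
gripper_force: 38.5
```

```bash
python3 -m crank '[0,0.1,0,0,0,0.05,0,0]'; python3 -m crank '[0,0,0,0,0,0,0,0]' -0.35;  python3 -m crank '[0,0,-0.4,0,0,0,-0.8,0,0,0,-1,0,0,0,-1,0,0,0,-0.9,0,0,0,0,0]' 1
python3 - <<'E'
from h import *
print(plan((.45,.3,.28),-.075))
E
```

```text
time_s: 7.15
tcp_pos: [0.4616, 0.0075, 0.045]
tool_rot: [-0.0, 0.733, 0.681, 0.0]
wrist_force: [-0.7, 2.4, 4.9]
width: 0.0094
gripper_force: 42.0
time_s: 7.4
tcp_pos: [0.4599, 0.0072, 0.0444]
tool_rot: [-0.001, 0.732, 0.681, -0.001]
wrist_force: [-0.6, -0.1, -0.2]
width: 0.0277
gripper_force: 0.2
time_s: 8.15
tcp_pos: [0.4629, 0.0067, 0.2966]
tool_rot: [0.004, 0.733, 0.681, 0.003]
wrist_force: [-0.2, -1.0, -0.1]
width: 0.0854
gripper_force: 0.0
(array([ 4.86 , -0.573,  0.277]), 0.013, 'tcp', array([0.4629, 0.0067, 0.2966]), 'ty', -0.073, 'q6', -0.13)
```

```bash
python3 - <<'E'
from h import *
cv2.imwrite("pics/w2.png",grab_frame("wrist"))
E
python3 -m crank '[0.6,0,0,0,0.9,0,0,0,0.9,0,0,0,0.7,0,0,0,0.3,0,0,0,0,0,0,0]'
python3 - <<'E'
from h import *
m=camera_model("wrist");im=grab_frame("wrist");cv2.imwrite("pics/w3.png",im);print(m["rvec"].tolist(),m["tvec"].tolist())
t=hsv(im,(80,110,40),(98,255,255))
for c in blobs(t,200):
    print(cv2.contourArea(c),cen(cv2.convexHull(c)),ray(m,cen(cv2.convexHull(c)),.034).round(4),cv2.minAreaRect(c))
E
```

```text
time_s: 8.95
tcp_pos: [0.4752, 0.2109, 0.2892]
tool_rot: [-0.001, 0.732, 0.681, -0.002]
wrist_force: [0.0, -0.1, -1.1]
width: 0.0854
gripper_force: 0.0
[-2.815727358949233, 0.1009359623364327, 0.023465105562389753] [-0.4563126257912221, 0.17212579276790563, 0.5146628224788591]
1586.0 [263.03185299  19.15313936] [[0.4225 0.3916 0.034 ]] ((261.7245178222656, 18.5366153717041), (46.61387634277344, 40.80125045776367), 16.389541625976562)
1221.0 [357.43365436 101.15074906] [[0.5308 0.2922 0.034 ]] ((357.5000305175781, 100.99998474121094), (38.890869140625, 33.23401641845703), 45.0)
1078.0 [517.99821826 287.83504083] [[ 0.7744 -0.0038  0.034 ]] ((518.11767578125, 288.0294189453125), (27.8915958404541, 47.53697967529297), 14.03624439239502)
```

View pics/w3.png

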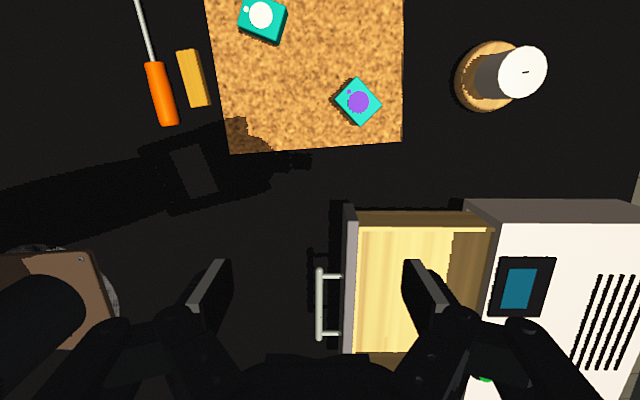

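View pics/w2.png

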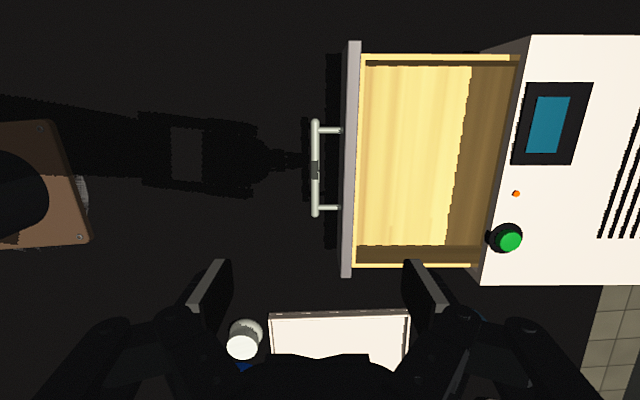

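Wrist views: the violet mould is at (357,101) and the white one at (262,18), both on the mat. The drawer is out to its stop and empty, with clear floor between about x=360 and x=520, and the gauge block and file lie left of the mat.

```bash
cat >> h.py <<'E'
def moulds(m,im,z,roi=None):
    "top faces of teal blocks: (xy, yaw of long axis, sizes); disc filled in"
    t=hsv(im,(80,110,40),(98,255,255));V=im[:,:,1]
    for c in blobs(t,300):
        x,y,w,h=cv2.boundingRect(c)
        if roi is not None:
            p=ray(m,cen(c),z)[0]
            if np.hypot(*(p[:2]-roi[:2]))>roi[2]: continue
        k=np.zeros_like(t);cv2.drawContours(k,[c],-1,255,-1)
        th=np.median(V[(k>0)&(t>0)])*.85
        b=((t>0)&(k>0)&(V>th)).astype(np.uint8)*255
        b=cv2.morphologyEx(b,cv2.MORPH_OPEN,np.ones((3,3)))
        cc=blobs(b,50)[0];P=ray(m,cv2.convexHull(cc)[:,0],z)[:,:2].astype(np.float32)
        (cx,cy),(a,bb),ang=cv2.minAreaRect(P*1000)
        if a<bb:a,bb,ang=bb,a,ang+90
        print("mould xy",round(cx/1000,4),round(cy/1000,4),"yaw",round(np.radians((ang+90)%180-90),3),"size",round(a,1),round(bb,1),"px",cen(c).round())
E
python3 - <<'E'
from h import *
m=dict(K=camera_model("wrist")["K"],rvec=np.array([-2.815727358949233, 0.1009359623364327, 0.023465105562389753]),tvec=np.array([-0.4563126257912221, 0.17212579276790563, 0.5146628224788591]))
im=cv2.imread("pics/w3.png")
moulds(m,im,.034)
print("gauge",ray(m,[(176,52),(210,106),(150,66),(178,123)],.016).round(3))
print("drawer front inner, rim corners",ray(m,[(357,228),(497,228)],.078).round(3))
E
```

```text
mould xy 0.4203 0.3959 yaw -0.43 size 47.8 37.7 px [263.  19.]
mould xy 0.5317 0.2914 yaw -0.852 size 47.5 37.7 px [357. 101.]
mould xy 0.774 -0.0049 yaw 1.493 size 70.3 41.6 px [518. 288.]
gauge [[0.305 0.368 0.016]
 [0.336 0.3   0.016]
 [0.267 0.354 0.016]
 [0.288 0.282 0.016]]
drawer front inner, rim corners [[0.52  0.136 0.078]
 [0.702 0.123 0.078]]
```

```bash
python3 -m crank '[0,0,0,-1,0,0,0,-1,0,0,0,-1,0,0,0,-1,0,0,0,-1,0,0,0,-1,0,0,0,-0.6,0,0,0,0]'
python3 - <<'E'
from h import *
print(plan((.5317,.2914,.09),.719))
E
```

```text
time_s: 10.0
tcp_pos: [0.476, 0.2092, 0.2907]
tool_rot: [-0.0, 0.415, 0.91, -0.0]
wrist_force: [0.1, 0.9, 0.8]
width: 0.0853
gripper_force: 0.0
(array([0.425, 1.599, 3.345]), -0.029, 'tcp', array([0.476 , 0.2092, 0.2907]), 'ty', 0.716, 'q6', -0.5)
```

```bash
python3 -m crank '[0.2,0.8,0.2,0,0.225,0.8,0.6,-0.03,0,0,0.8,0,0,0,0.8,0,0,0,0.6,0,0,0,0.35,0,0,0,0,0]'
python3 - <<'E'
from h import *
print(plan((.5317,.2914,.004),.719)); m=camera_model("wrist"); im=grab_frame("wrist"); moulds(m,im,.034,(.53,.29,.1))
E
```

```text
time_s: 10.88
tcp_pos: [0.5306, 0.2922, 0.0885]
tool_rot: [-0.001, 0.412, 0.911, -0.001]
wrist_force: [0.3, -0.4, -0.4]
width: 0.0854
gripper_force: 0.0
(array([-0.022,  0.004,  1.408]), 0.016, 'tcp', array([0.5306, 0.2922, 0.0885]), 'ty', 0.721, 'q6', -0.38)
mould xy 0.5314 0.2922 yaw -0.849 size 47.6 38.8 px [318. 219.]
```

```bash
python3 -m crank '[-0.02,0,0.5,0,0,0,0.5,0,0,0,0.4,0,0,0,0,0]'; python3 -m crank '[0,0,0,0,0,0,0,0,0,0,0,0,0,0,0,0,0,0,0,0]' -1 30;python3 -m crank '[0,0,-0.5,0,0,0,-0.7,0,0,0,-0.7,0,0,0,-0.6,0,0,0,0,0]'
python3 - <<'E'
from h import *
import numpy as np
y=-.075;F=np.array([.462,.0075])+.150*np.array([np.cos(y),np.sin(y)]);
for dx,dy in((-.03,.06),(-.03,-.06)):
    print(F+np.array([[np.cos(y),-np.sin(y)],[np.sin(y),np.cos(y)]])@[dx,dy])
p=F+np.array([[np.cos(y),-np.sin(y)],[np.sin(y),np.cos(y)]])@[-.03,.06]
print(plan((p[0],p[1],.16),1.496))
E
```

```text
time_s: 11.42
tcp_pos: [0.5322, 0.2922, 0.0061]
tool_rot: [-0.0, 0.412, 0.911, -0.0]
wrist_force: [0.2, 0.2, -0.0]
width: 0.0856
gripper_force: 0.0
time_s: 12.05
tcp_pos: [0.5334, 0.2927, 0.0078]
tool_rot: [0.001, 0.412, 0.911, 0.001]
wrist_force: [-1.0, -0.9, 6.0]
width: 0.0393
gripper_force: 32.6
time_s: 12.68
tcp_pos: [0.5342, 0.293, 0.1598]
tool_rot: [0.003, 0.412, 0.911, 0.003]
wrist_force: [-0.1, -0.1, -1.3]
width: 0.0395
gripper_force: 31.8
[0.58615844 0.05833976]
[ 0.57716688 -0.06132289]
(array([-3.508, -1.936, -0.004]), -6.448, 'tcp', array([0.5342, 0.293 , 0.1598]), 'ty', 0.722, 'q6', -0.39)
```

```bash
python3 -m crank '[-0.4,-0.2,0,0,-0.7,-0.39,0,0,-0.8,-0.45,0,0,-0.8,-0.45,0,0,-0.6,-0.35,0,0,-0.2,-0.1,0,0,0,0,0,-1,0,0,0,-1,0,0,0,-1,0,0,0,-1,0,0,0,-1,0,0,0,-1,0,0,0,-0.45,0,0,0,0]'
python3 - <<'E'
from h import *
print(plan((.586,.0583,.028),1.496),sense()["width"])
E
```

```text
time_s: 14.42
tcp_pos: [0.5827, 0.0587, 0.1545]
tool_rot: [-0.001, 0.037, 0.999, 0.0]
wrist_force: [-0.0, 0.6, -1.3]
width: 0.0396
gripper_force: 31.7
(array([-0.055, -0.003,  2.108]), 0.005, 'tcp', array([0.5827, 0.0587, 0.1545]), 'ty', 1.497, 'q6', -1.57) 0.03964884744406
```

```bash
python3 -m crank '[-0.05,0,0.6,0,0,0,0.6,0,0,0,0.5,0,0,0,0.2,0,0,0,0.1,0,0,0,0,0]';python3 -m crank '[0,0,0.04,0,0,0,0,0]'
```

```text
time_s: 15.18
tcp_pos: [0.5872, 0.0576, 0.0366]
tool_rot: [0.0, 0.037, 0.999, 0.0]
wrist_force: [0.0, -0.0, -0.9]
width: 0.0395
gripper_force: 31.7
time_s: 15.42
tcp_pos: [0.5871, 0.0575, 0.0343]
tool_rot: [0.001, 0.037, 0.999, -0.0]
wrist_force: [-0.2, -0.6, -1.8]
width: 0.0396
gripper_force: 31.7
```

```bash
python3 -m crank '[0,0,0.06,0,0,0,0,0]';python3 -m crank '[0,0,0.04,0,0,0,0,0]';python3 -m crank '[0,0,0.04,0,0,0,0,0]'
```

```text
time_s: 15.68
tcp_pos: [0.5864, 0.0575, 0.0297]
tool_rot: [-0.0, 0.037, 0.999, 0.0]
wrist_force: [0.2, -0.2, -0.9]
width: 0.0393
gripper_force: 31.7
time_s: 15.92
tcp_pos: [0.587, 0.0575, 0.0278]
tool_rot: [0.0, 0.037, 0.999, -0.0]
wrist_force: [0.3, -0.2, 0.2]
width: 0.0393
gripper_force: 31.9
time_s: 16.18
tcp_pos: [0.5891, 0.0573, 0.0278]
tool_rot: [0.002, 0.037, 0.999, -0.0]
wrist_force: [-0.3, -1.2, 6.9]
width: 0.0396
gripper_force: 32.7
```

```bash
python3 -m crank '[0,0,-0.04,0,0,0,0,0]' 0.5;python3 -m crank '[0,0,-0.5,0,0,0,-0.8,0,0,0,-0.9,0,0,0,-0.8,0,0,0,0,0]' 1
python3 - <<'E'
from h import *
print(plan((.4203,.3959,.16),1.141))
E
```

```text
time_s: 16.42
tcp_pos: [0.5865, 0.0575, 0.0275]
tool_rot: [-0.0, 0.037, 0.999, 0.0]
wrist_force: [-1.2, 0.2, -0.4]
width: 0.0643
gripper_force: 0.0
time_s: 17.05
tcp_pos: [0.5893, 0.0574, 0.213]
tool_rot: [0.005, 0.037, 0.999, -0.0]
wrist_force: [0.4, -0.7, -0.4]
width: 0.0855
gripper_force: 0.0
(array([3.229, 5.416, 0.883]), 2.962, 'tcp', array([0.5893, 0.0574, 0.213 ]), 'ty', 1.496, 'q6', -1.57)
```

```bash
python3 -m crank '[0.3,0.5,0,0,0.5,0.8,0,0,0.5,0.8,0,0,0.5,0.85,0,0,0.5,0.85,0,0,0.5,0.8,0.2,0,0.3,0.6,0.2,0,0.13,0.22,0.2,0,0,0,0.2,1,0,0,0.2,1,0,0,0,0.96,0,0,0,0]'
python3 - <<'E'
from h import *
print(plan((.4203,.3959,.009),1.141))
m=camera_model("wrist");im=grab_frame("wrist");cv2.imwrite("pics/w4.png",im);moulds(m,im,.034,(.42,.39,.12));moulds(m,im,.054,(.586,.057,.1))
E
```

```text
time_s: 18.55
tcp_pos: [0.4175, 0.3951, 0.146]
tool_rot: [-0.001, 0.213, 0.977, -0.001]
wrist_force: [0.2, 0.5, 0.7]
width: 0.085
gripper_force: 0.0
(array([-0.037,  0.032,  2.283]), 0.003, 'tcp', array([0.4175, 0.3951, 0.146 ]), 'ty', 1.141, 'q6', -0.56)
mould xy 0.4636 0.3736 yaw -0.438 size 47.5 38.3 px [317. 244.]
```

Run:
```python
from h import *
m=camera_model("wrist");moulds(m,grab_frame("wrist"),.034,(.44,.38,.12));print(proj(m,[(.4203,.3959,.034)]))
n=camera_model("scene");im=grab_frame("scene");cv2.imwrite("pics/s2.png",im);moulds(n,im,.034,(.44,.38,.15))
n=camera_model("side");im=grab_frame("side");cv2.imwrite("pics/sd2.png",im);moulds(n,im,.034,(.44,.38,.15));moulds(n,im,.054,(.58,.05,.1))
print(plan((.4636,.3736,.009),1.133))
```

```text
mould xy 0.4632 0.3741 yaw -0.451 size 47.7 37.6 px [316. 243.]
[[318.62680428 202.33090535]]
mould xy 0.4687 0.3845 yaw -1.324 size 72.8 41.9 px [324. 310.]
(array([-0.849, -0.021,  2.306]), 0.072, 'tcp', array([0.4178, 0.3959, 0.1474]), 'ty', 1.142, 'q6', -0.56)
```

View pics/w4.png

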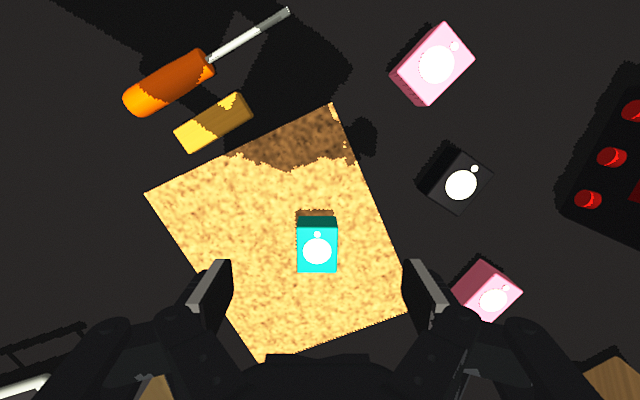

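The white mould is now at (317,244), about 48 mm from where it stood, so this must be the announced knock. It's upright with its yaw unchanged, so I'll re-target it.

```bash
python3 -m crank '[-0.45,0,0,0.1,-0.4,-0.02,0.3,0,0,0,0.7,0,0,0,0.7,0,0,0,0.4,0,0,0,0.15,0,0,0,0,0]'; python3 -m crank '[0,0,0,0,0,0,0,0,0,0,0,0,0,0,0,0,0,0,0,0]' -1 30;python3 -m crank '[0,0,-0.5,0,0,0,-0.7,0,0,0,-0.8,0,0,0,-0.7,0,0,0,0,0]'
python3 - <<'E'
from h import *
print(plan((.577,-.0613,.16),1.496))
E
```

```text
time_s: 19.62
tcp_pos: [0.4635, 0.3737, 0.0126]
tool_rot: [-0.0, 0.219, 0.976, -0.0]
wrist_force: [1.2, -0.9, -0.5]
width: 0.0855
gripper_force: 0.0
time_s: 20.25
tcp_pos: [0.4642, 0.3742, 0.0138]
tool_rot: [0.001, 0.219, 0.976, 0.001]
wrist_force: [-1.1, -0.5, 4.9]
width: 0.0393
gripper_force: 32.7
time_s: 20.88
tcp_pos: [0.4653, 0.3748, 0.1786]
tool_rot: [0.003, 0.219, 0.976, 0.003]
wrist_force: [0.0, -0.7, -0.5]
width: 0.0395
gripper_force: 32.0
(array([-4.79 , -5.775,  0.31 ]), -3.058, 'tcp', array([0.4653, 0.3748, 0.1786]), 'ty', 1.129, 'q6', -0.62)
```

```bash
python3 -m crank '[-0.3,-0.4,0,0,-0.6,-0.7,0,0,-0.65,-0.75,0,0,-0.65,-0.75,0,0,-0.65,-0.75,0,0,-0.65,-0.75,0,0,-0.6,-0.75,0.1,0,-0.4,-0.6,0.1,0,-0.29,-0.33,0.1,0,0,0,0,-1,0,0,0,-1,0,0,0,-1,0,0,0,-0.05,0,0,0,0]'
python3 - <<'E'
from h import *
print(plan((.577,-.0613,.0338),1.496),sense()["width"])
E
```

```text
time_s: 22.62
tcp_pos: [0.5741, -0.0625, 0.1551]
tool_rot: [-0.001, 0.039, 0.999, 0.0]
wrist_force: [-0.5, 0.0, -0.8]
width: 0.0398
gripper_force: 31.9
(array([-0.047,  0.023,  2.021]), -0.022, 'tcp', array([ 0.5741, -0.0625,  0.1551]), 'ty', 1.493, 'q6', -1.78) 0.039798537534461526
```

```bash
python3 -m crank '[-0.05,0.02,0.6,0,0,0,0.6,0,0,0,0.5,0,0,0,0.2,0,0,0,0.05,0,0,0,0,0]';python3 -m crank '[0,0,0.05,0,0,0,0,0]';python3 -m crank '[0,0,0.04,0,0,0,0,0]'
```

```text
time_s: 23.38
tcp_pos: [0.5789, -0.062, 0.0406]
tool_rot: [0.001, 0.038, 0.999, -0.0]
wrist_force: [0.3, -0.4, -0.9]
width: 0.0393
gripper_force: 31.9
time_s: 23.62
tcp_pos: [0.5783, -0.0618, 0.0372]
tool_rot: [0.0, 0.038, 0.999, -0.0]
wrist_force: [-0.8, 0.5, -0.8]
width: 0.0398
gripper_force: 31.9
time_s: 23.88
tcp_pos: [0.5778, -0.0617, 0.034]
tool_rot: [-0.0, 0.038, 0.999, 0.0]
wrist_force: [-0.1, 0.1, -1.2]
width: 0.0393
gripper_force: 31.9
```

```bash
python3 -m crank '[0,0,0.04,0,0,0,0,0]'; python3 -m crank '[0,0,0.04,0,0,0,0,0]'
```

```text
time_s: 24.12
tcp_pos: [0.5798, -0.0619, 0.0338]
tool_rot: [0.002, 0.038, 0.999, -0.0]
wrist_force: [0.0, 0.5, 4.6]
width: 0.0395
gripper_force: 32.7
time_s: 24.38
tcp_pos: [0.5819, -0.0621, 0.0338]
tool_rot: [0.004, 0.038, 0.999, -0.0]
wrist_force: [0.8, 1.5, 11.7]
width: 0.0393
gripper_force: 33.5
```

```bash
python3 -m crank '[0,0,-0.07,0,0,0,0,0]' 0.5;python3 -m crank '[0,0,-0.5,0,0,0,-0.9,0,0,0,-1,0,0,0,-1,0,0,0,-0.8,0,0,0,0,0]' -0.35
python3 - <<'E'
from h import *
print(plan((.462,.0075,.26),-.075))
E
```

```text
time_s: 24.62
tcp_pos: [0.5781, -0.0618, 0.0338]
tool_rot: [0.0, 0.038, 0.999, -0.0]
wrist_force: [0.6, -0.4, 0.7]
width: 0.0637
gripper_force: 0.0
time_s: 25.38
tcp_pos: [0.58, -0.0624, 0.2911]
tool_rot: [0.005, 0.038, 0.999, -0.001]
wrist_force: [0.5, 0.3, -0.1]
width: 0.0276
gripper_force: 0.0
(array([2.05 , 1.013, 0.518]), 13.083, 'tcp', array([ 0.58  , -0.0624,  0.2911]), 'ty', 1.495, 'q6', -1.78)
```

```bash
python3 -m crank '[0.5,0.25,0.1,0,0.8,0.4,0.1,0,0.75,0.36,0.1,0,0,0,0.2,1,0,0,0,1,0,0,0,1,0,0,0,1,0,0,0,1,0,0,0,1,0,0,0,1,0,0,0,1,0,0,0,1,0,0,0,1,0,0,0,1,0,0,0,1,0,0,0,1,0,0,0,0.08,0,0,0,0]'
python3 - <<'E'
from h import *
print(plan((.462,.0075,.045),-.075))
m=camera_model("wrist");im=grab_frame("wrist");cv2.imwrite("pics/w5.png",im);moulds(m,im,.054)
E
```

```text
time_s: 27.62
tcp_pos: [0.4594, 0.008, 0.2544]
tool_rot: [-0.001, 0.732, 0.681, -0.001]
wrist_force: [0.5, -0.1, 0.3]
width: 0.0276
gripper_force: 0.0
(array([-0.006,  0.043,  3.49 ]), 0.016, 'tcp', array([0.4594, 0.008 , 0.2544]), 'ty', -0.073, 'q6', -0.13)
mould xy 0.7665 0.0397 yaw 1.495 size 68.3 40.4 px [588. 129.]
mould xy 0.5923 0.0578 yaw -0.074 size 47.4 37.1 px [429. 124.]
mould xy 0.5819 -0.0603 yaw -0.072 size 47.5 36.6 px [417. 219.]
```

View pics/w5.png

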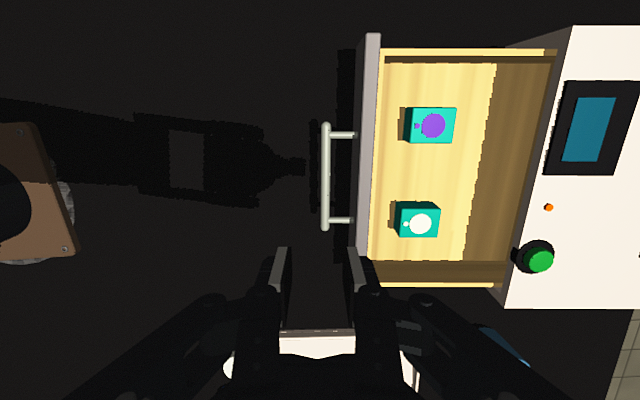

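Both moulds stand upright in the drawer, violet at (429,124) and white at (417,219); the handle is at about x=325.

```bash
python3 -m crank '[0,0.04,0.8,0,0,0,0.9,0,0,0,0.8,0,0,0,0.6,0,0,0,0.39,0,0,0,0,0]'; python3 -m crank '[0,0,0,0,0,0,0,0,0,0,0,0]' -1 40; python3 -m crank '[0,0.1,0,0,0,0.2,0,0,0,0.3,0,0,0,0.3,0,0,0,0.3,0,0,0,0.3,0,0,0,0.3,0,0,0,0.3,0,0,0,0.3,0,0,0,0.2,0,0,0,0.1,0,0,0,0.05,0,0,0,0,0,0]'; python3 -m crank '[0,0.05,0,0,0,0.05,0,0]';  python3 -m crank '[0,0.05,0,0,0,0.05,0,0]'
```

```text
time_s: 28.42
tcp_pos: [0.4607, 0.0081, 0.0444]
tool_rot: [-0.002, 0.733, 0.68, -0.001]
wrist_force: [0.9, -0.0, 1.1]
width: 0.028
gripper_force: 0.0
time_s: 28.8
tcp_pos: [0.4631, 0.0077, 0.0472]
tool_rot: [0.001, 0.733, 0.68, 0.001]
wrist_force: [0.6, 0.2, 0.9]
width: 0.0097
gripper_force: 39.1
time_s: 30.42
tcp_pos: [0.6284, -0.0049, 0.0472]
tool_rot: [0.001, 0.733, 0.68, 0.001]
wrist_force: [1.0, -1.1, 4.8]
width: 0.009
gripper_force: 39.8
time_s: 30.68
tcp_pos: [0.6335, -0.0053, 0.0473]
tool_rot: [0.001, 0.733, 0.68, 0.0]
wrist_force: [-0.8, -0.6, 6.7]
width: 0.0093
gripper_force: 40.0
time_s: 30.92
tcp_pos: [0.6347, -0.0053, 0.0472]
tool_rot: [-0.005, 0.733, 0.681, -0.005]
wrist_force: [-19.2, -1.0, 20.9]
width: 0.0097
gripper_force: 41.7
```

```bash
python3 -m crank '[0,-0.06,0,0,0,0,0,0]'; python3 -m crank '[0,0,0,0,0,0,0,0]' -0.35;  python3 -m crank '[0,0,-0.4,0,0,0,-0.8,0,0,0,-1,0,0,0,-0.8,0,0,0,-0.6,0,0,0,0,0]'
python3 - <<'E'
from h import *
m=camera_model("wrist");im=grab_frame("wrist");cv2.imwrite("pics/w6.png",im)
t=hsv(im,(50,120,50),(75,255,255))
for c in blobs(t): print("btn",cv2.contourArea(c),ray(m,cen(c),.112),cen(c))
print(plan((.6975,-.0875,.16)),sense()["width"])
E
```

```text
time_s: 31.18
tcp_pos: [0.6347, -0.0053, 0.0472]
tool_rot: [-0.0, 0.733, 0.68, -0.001]
wrist_force: [-4.0, -2.0, 8.3]
width: 0.0095
gripper_force: 40.3
time_s: 31.42
tcp_pos: [0.6343, -0.0048, 0.0454]
tool_rot: [-0.001, 0.733, 0.68, -0.001]
wrist_force: [-1.7, -0.0, 1.8]
width: 0.0279
gripper_force: 1.4
time_s: 32.17
tcp_pos: [0.637, -0.0052, 0.2661]
tool_rot: [0.003, 0.733, 0.68, 0.002]
wrist_force: [-0.7, 0.4, 0.3]
width: 0.028
gripper_force: 0.0
btn 364.5 [[ 0.6981444  -0.08749776  0.112     ]] [376.45679012 253.15180613]
(array([-1.294,  1.129,  1.717]), None, 'tcp', array([ 0.6357, -0.005 ,  0.263 ]), 'ty', -0.074, 'q6', -0.09) 0.027650771018824537
```

View pics/w6.png

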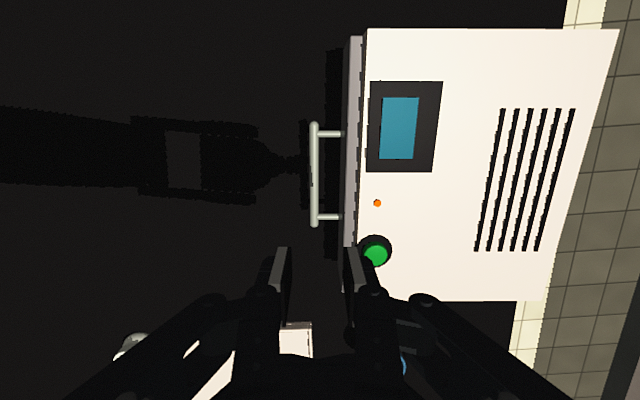

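The drawer looks shut flush with the cabinet; the green button is at (376,253).

```bash
python3 -m crank '[-0.65,0.56,0.3,0,-0.65,0.56,0.5,0,0,0,0.6,0,0,0,0.5,0,0,0,0.3,0,0,0,0,0]' -1
python3 - <<'E'
from h import *
print(plan((.697,-.088,.112)),sense()["width"])
E
```

```text
time_s: 32.98
tcp_pos: [0.6946, -0.0872, 0.1266]
tool_rot: [-0.003, 0.733, 0.68, -0.002]
wrist_force: [0.1, 0.5, 0.5]
width: -0.0001
gripper_force: 0.0
(array([-0.01 ,  0.041,  0.243]), None, 'tcp', array([ 0.6946, -0.0872,  0.1266]), 'ty', -0.074, 'q6', -0.2) -5.6849776397184245e-05
```

```bash
python3 -m crank '[0,0.03,0.2,0,0,0,0.1,0,0,0,0,0]'; python3 -m crank '[0,0,0.04,0,0,0,0,0]'; python3 -m crank '[0,0,0.04,0,0,0,0,0]';python3 -m crank '[0,0,0.04,0,0,0,0,0]'
```

```text
time_s: 33.35
tcp_pos: [0.6984, -0.088, 0.1125]
tool_rot: [0.0, 0.733, 0.68, 0.0]
wrist_force: [1.0, 0.1, 0.5]
width: 0.0002
gripper_force: 0.0
time_s: 33.6
tcp_pos: [0.6987, -0.0881, 0.1107]
tool_rot: [0.001, 0.733, 0.68, 0.0]
wrist_force: [0.6, 0.9, 1.4]
width: 0.0002
gripper_force: 1.1
time_s: 33.85
tcp_pos: [0.6987, -0.0881, 0.108]
tool_rot: [0.001, 0.733, 0.68, 0.0]
wrist_force: [0.8, -0.1, 3.7]
width: 0.0003
gripper_force: 1.8
time_s: 34.1
tcp_pos: [0.6988, -0.0881, 0.1061]
tool_rot: [0.001, 0.733, 0.68, 0.0]
wrist_force: [-1.1, 0.2, 6.6]
width: -0.0001
gripper_force: 3.0
```

```bash
python3 -m crank '[0,0,0.04,0,0,0,0,0]'; python3 -m crank '[0,0,0.03,0,0,0,0,0]'
```

```text
time_s: 34.35
tcp_pos: [0.6988, -0.0881, 0.106]
tool_rot: [0.0, 0.733, 0.68, 0.0]
wrist_force: [-5.5, 0.9, 13.3]
width: -0.0001
gripper_force: 6.5
time_s: 34.6
tcp_pos: [0.6989, -0.0881, 0.1059]
tool_rot: [0.0, 0.733, 0.68, 0.0]
wrist_force: [-7.4, 2.3, 18.0]
width: 0.0001
gripper_force: 9.0
```

The button has bottomed out. Next I lift off and wait over the handle for more than 3 s.

```bash
python3 -m crank '[0,0,-0.3,0,0,0,-0.6,0,0,0,-0.6,0,0,0,0,0,0,0,0,0]'; python3 -m crank '[0.6,-0.5,0,0,0.75,-0.52,0,0,0,0,0,0,0,0,0,0,0,0,0,0,0,0,0,0,0,0,0,0,0,0,0,0,0,0,0,0,0,0,0,0,0,0,0,0,0,0,0,0,0,0,0,0,0,0,0,0,0,0,0,0,0,0,0,0,0,0,0,0,0,0,0,0,0,0,0,0,0,0,0,0]' -0.35;  python3 -m crank '[0,0,0,0,0,0,0,0,0,0,0,0,0,0,0,0,0,0,0,0,0,0,0,0,0,0,0,0,0,0,0,0,0,0,0,0,0,0,0,0]'
python3 - <<'E'
from h import *
m=camera_model("wrist");t=hsv(grab_frame("wrist"),(50,120,50),(75,255,255))
for c in blobs(t): print("btn",ray(m,cen(c),.112))
print(plan((.6347,-.005,.045),-.075))
E
```

```text
time_s: 35.22
tcp_pos: [0.6973, -0.0879, 0.1889]
tool_rot: [-0.001, 0.733, 0.68, -0.001]
wrist_force: [-0.1, 0.3, -0.0]
width: 0.0001
gripper_force: 0.0
time_s: 37.72
tcp_pos: [0.6432, -0.0027, 0.1908]
tool_rot: [-0.0, 0.733, 0.68, 0.0]
wrist_force: [0.1, -0.2, 0.7]
width: 0.0277
gripper_force: 0.0
time_s: 38.98
tcp_pos: [0.6432, -0.0027, 0.1907]
tool_rot: [-0.0, 0.733, 0.68, -0.0]
wrist_force: [0.3, 0.1, -0.9]
width: 0.0278
gripper_force: 0.0
btn [[ 0.70212512 -0.07992782  0.112     ]]
(array([-0.049, -0.139,  2.429]), 0.004, 'tcp', array([ 0.6432, -0.0027,  0.1908]), 'ty', -0.075, 'q6', -0.09)
```

```bash
python3 -m crank '[-0.05,-0.14,0,0,0,0,0.6,0,0,0,0.7,0,0,0,0.7,0,0,0,0.4,0,0,0,0,0]'; python3 -m crank '[0,0,0,0,0,0,0,0,0,0,0,0]' -1 40; python3 -m crank '[0,-0.1,0,0,0,-0.2,0,0,0,-0.3,0,0,0,-0.3,0,0,0,-0.3,0,0,0,-0.3,0,0,0,-0.3,0,0,0,-0.3,0,0,0,-0.3,0,0,0,-0.2,0,0,0,-0.1,0,0,0,-0.05,0,0,0,0,0,0]'; python3 -m crank '[0,-0.05,0,0,0,-0.05,0,0]';python3 -m crank '[0,-0.05,0,0,0,-0.05,0,0]'
```

```text
time_s: 39.78
tcp_pos: [0.6336, -0.0051, 0.0459]
tool_rot: [-0.001, 0.733, 0.68, -0.001]
wrist_force: [0.6, 0.1, 0.1]
width: 0.0278
gripper_force: 0.0
time_s: 40.15
tcp_pos: [0.6346, -0.0052, 0.047]
tool_rot: [0.0, 0.733, 0.68, -0.0]
wrist_force: [0.1, -0.4, 1.0]
width: 0.0094
gripper_force: 39.0
time_s: 41.78
tcp_pos: [0.47, 0.0073, 0.047]
tool_rot: [-0.0, 0.733, 0.68, -0.0]
wrist_force: [-1.4, -0.5, 2.3]
width: 0.0093
gripper_force: 40.0
time_s: 42.02
tcp_pos: [0.4645, 0.0077, 0.047]
tool_rot: [0.0, 0.733, 0.68, 0.0]
wrist_force: [1.7, 0.0, 2.0]
width: 0.0092
gripper_force: 39.9
time_s: 42.28
tcp_pos: [0.4616, 0.0079, 0.0471]
tool_rot: [0.004, 0.733, 0.68, 0.004]
wrist_force: [17.0, 0.9, -14.5]
width: 0.0094
gripper_force: 38.7
```

```bash
python3 -m crank '[0,0.07,0,0,0,0,0,0]'; python3 -m crank '[0,0,0,0,0,0,0,0]' -0.35;  python3 -m crank '[0,0,-0.4,0,0,0,-0.8,0,0,0,-1,0,0,0,-0.8,0,0,0,-0.6,0,0,0,0,0]'
python3 - <<'E'
from h import *
m=camera_model("wrist");im=grab_frame("wrist");cv2.imwrite("pics/w7.png",im);moulds(m,im,.054)
print(plan((.586,-.06,.25),1.496))
# tray corners: white region
g=((im.min(2)>170)*255).astype(np.uint8);g[:300]=0
print([(cv2.boundingRect(c)) for c in blobs(g,200)])
E
```

```text
time_s: 42.52
tcp_pos: [0.4625, 0.0078, 0.047]
tool_rot: [-0.0, 0.733, 0.68, 0.0]
wrist_force: [2.9, 1.0, 3.1]
width: 0.0092
gripper_force: 40.4
time_s: 42.78
tcp_pos: [0.4613, 0.0079, 0.0461]
tool_rot: [-0.001, 0.733, 0.68, -0.001]
wrist_force: [0.1, -0.3, -0.0]
width: 0.0279
gripper_force: 0.0
time_s: 43.52
tcp_pos: [0.4637, 0.0075, 0.2661]
tool_rot: [0.003, 0.733, 0.68, 0.002]
wrist_force: [-0.1, 0.3, 0.3]
width: 0.0274
gripper_force: 0.0
mould xy 0.7642 0.0402 yaw 1.495 size 68.5 40.1 px [570. 127.]
mould xy 0.5859 0.0584 yaw -0.076 size 47.5 37.3 px [415. 123.]
mould xy 0.5756 -0.0595 yaw -0.077 size 47.5 36.2 px [404. 215.]
(array([-0.972,  2.136,  0.225]), -13.088, 'tcp', array([0.4625, 0.0077, 0.2635]), 'ty', -0.075, 'q6', -0.13)
[(279, 330, 76, 29)]
```

```bash
python3 -m crank '[-0.5,1,0,-1,0,0,0,-1,0,0,0,-1,0,0,0,-1,0,0,0,-1,0,0,0,-1,0,0,0,-1,0,0,0,-1,0,0,0,-1,0,0,0,-1,0,0,0,-1,0,0,0,-1,0,0,0,-1,0,0,0,-0.09,0,0,0,0]' 0.7
python3 - <<'E'
from h import *
m=camera_model("wrist");im=grab_frame("wrist");cv2.imwrite("pics/w8.png",im);moulds(m,im,.054)
print(plan((.576,-.0605,.033),1.496),sense()["width"])
E
```

```text
time_s: 45.45
tcp_pos: [0.5153, -0.0241, 0.2612]
tool_rot: [-0.001, 0.038, 0.999, 0.0]
wrist_force: [-0.5, -0.5, 0.3]
width: 0.0725
gripper_force: 0.0
mould xy 0.5856 0.0576 yaw -0.077 size 45.7 37.8 px [383. 220.]
mould xy 0.575 -0.0609 yaw -0.077 size 45.6 37.7 px [292. 220.]
mould xy 0.7707 0.0508 yaw 1.494 size 56.2 38.7 px [380. 340.]
(array([-1.051, -0.528,  3.811]), -0.01, 'tcp', array([ 0.5155, -0.0241,  0.2617]), 'ty', 1.495, 'q6', -1.74) 0.07285442694296138
```

```bash
python3 -m crank '[-0.5,-0.25,0,0,-0.55,-0.28,0.3,0,0,0,0.8,0,0,0,0.9,0,0,0,0.8,0,0,0,0.6,0,0,0,0.3,0,0,0,0.1,0,0,0,0,0]'; python3 -m crank '[0,0,0,0,0,0,0,0,0,0,0,0,0,0,0,0]' -1 30;python3 -m crank '[0,0,-0.5,0,0,0,-0.7,0,0,0,-0.8,0,0,0,-0.6,0,0,0,0,0]'
python3 - <<'E'
from h import *
print(plan((.545,-.35,.15),1.55))
E
```

```text
time_s: 46.62
tcp_pos: [0.5773, -0.0609, 0.0357]
tool_rot: [0.001, 0.037, 0.999, -0.0]
wrist_force: [-0.6, -0.6, -0.3]
width: 0.0727
gripper_force: 0.0
time_s: 47.12
tcp_pos: [0.5776, -0.0609, 0.0364]
tool_rot: [0.001, 0.037, 0.999, -0.0]
wrist_force: [-0.8, 0.3, 6.3]
width: 0.0394
gripper_force: 32.1
time_s: 47.75
tcp_pos: [0.5783, -0.0611, 0.1944]
tool_rot: [0.004, 0.037, 0.999, -0.001]
wrist_force: [0.0, -0.5, -1.5]
width: 0.0392
gripper_force: 31.4
(array([ 0.195, -4.843,  0.74 ]), -0.448, 'tcp', array([ 0.5783, -0.0611,  0.1944]), 'ty', 1.496, 'q6', -1.78)
```

```bash
python3 -m crank '[0,-0.4,0,0,0.05,-0.8,0,0,0.05,-0.9,0,0,0.05,-0.9,0,0,0.05,-0.9,0,0,0,-0.7,0.1,0,0,-0.25,0.1,0,0,0,0,-0.45,0,0,0,0]'
python3 - <<'E'
from h import *
m=camera_model("wrist");im=grab_frame("wrist");cv2.imwrite("pics/w9.png",im)
print(plan((.545,-.35,.021),1.55),sense()["width"])
# corners of white tray in the scene picture
n=camera_model("scene");
print(proj(m,[(.62,-.26,.018),(.62,-.44,.018),(.35,-.26,.018)]))
E
```

```text
time_s: 48.88
tcp_pos: [0.5422, -0.3487, 0.1765]
tool_rot: [-0.001, 0.01, 1.0, 0.001]
wrist_force: [0.3, -0.6, -1.4]
width: 0.0391
gripper_force: 31.3
(array([-0.044, -0.021,  2.602]), 0.0, 'tcp', array([ 0.5424, -0.3487,  0.1771]), 'ty', 1.55, 'q6', -2.28) 0.039277292020215966
[[395.22720508 251.08110138]
 [237.42348173 254.32288012]
 [414.79832978 -33.39997751]]
```

View pics/w9.png

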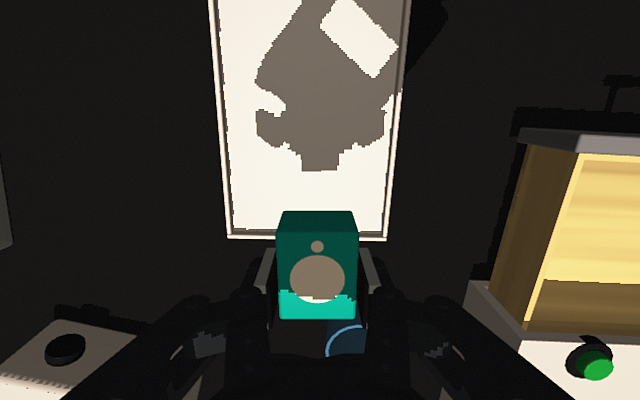

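The wrist view shows the held mould in the fingers; the tray's outer near corners are at (228,238) and (386,240), its sides rising to (209,0) and (410,0).

Run:
```python
from h import *
m=camera_model("wrist")
print(ray(m,[(228,238),(386,240),(209,0),(410,0)],.018).round(3))
```

```text
[[ 0.6   -0.449  0.018]
 [ 0.606 -0.271  0.018]
 [ 0.371 -0.439  0.018]
 [ 0.375 -0.262  0.018]]
```

```bash
python3 -m crank '[0,-0.1,0.6,0,0,0,0.7,0,0,0,0.6,0,0,0,0.4,0,0,0,0.2,0,0,0,0,0]';python3 -m crank '[0,0,0.05,0,0,0,0,0]';python3 -m crank '[0,0,0.04,0,0,0,0,0]'
```

```text
time_s: 49.68
tcp_pos: [0.5424, -0.3551, 0.028]
tool_rot: [-0.001, 0.01, 1.0, 0.001]
wrist_force: [0.1, -0.3, -0.9]
width: 0.0394
gripper_force: 31.3
time_s: 49.92
tcp_pos: [0.5432, -0.3564, 0.0269]
tool_rot: [0.001, 0.01, 1.0, -0.001]
wrist_force: [-0.4, 0.2, -1.1]
width: 0.0391
gripper_force: 31.3
time_s: 50.18
tcp_pos: [0.5426, -0.356, 0.0235]
tool_rot: [0.0, 0.01, 1.0, 0.0]
wrist_force: [0.1, -0.3, -0.1]
width: 0.0393
gripper_force: 31.3
```

```bash
python3 -m crank '[0,0,0.04,0,0,0,0,0]';python3 -m crank '[0,0,0.04,0,0,0,0,0]'; python3 -m crank '[0,0,0.04,0,0,0,0,0]'
```

```text
time_s: 50.42
tcp_pos: [0.5425, -0.3558, 0.0206]
tool_rot: [-0.0, 0.01, 1.0, 0.0]
wrist_force: [1.8, 0.9, -0.9]
width: 0.0395
gripper_force: 31.3
time_s: 50.68
tcp_pos: [0.5428, -0.3561, 0.0195]
tool_rot: [-0.0, 0.01, 1.0, -0.0]
wrist_force: [-1.7, 1.1, 4.3]
width: 0.0392
gripper_force: 31.9
time_s: 50.92
tcp_pos: [0.5428, -0.3562, 0.0194]
tool_rot: [-0.001, 0.01, 1.0, 0.0]
wrist_force: [-7.0, 4.8, 15.5]
width: 0.0392
gripper_force: 33.2
```

```bash
python3 -m crank '[0,0,-0.06,0,0,0,0,0]' 0.5;python3 -m crank '[0,0,-0.5,0,0,0,-0.8,0,0,0,-0.9,0,0,0,-0.9,0,0,0,0,0]' 0.7
python3 - <<'E'
from h import *
print(plan((.586,.058,.2),1.496))
m=camera_model("wrist");moulds(m,grab_frame("wrist"),.037,(.54,-.356,.1))
E
```

```text
time_s: 51.18
tcp_pos: [0.5429, -0.3561, 0.0199]
tool_rot: [0.0, 0.01, 1.0, -0.0]
wrist_force: [-0.2, 0.4, -0.4]
width: 0.0642
gripper_force: 0.0
time_s: 51.8
tcp_pos: [0.5452, -0.3581, 0.2124]
tool_rot: [0.005, 0.01, 1.0, -0.004]
wrist_force: [-0.4, 0.3, -0.8]
width: 0.0726
gripper_force: 0.0
(array([-0.538,  6.948,  0.207]), 0.452, 'tcp', array([ 0.5452, -0.3581,  0.2124]), 'ty', 1.55, 'q6', -2.29)
mould xy 0.5413 -0.3555 yaw -0.02 size 45.4 37.2 px [320. 175.]
```

```bash
python3 -m crank '[-0.05,0.5,0,0,-0.05,0.8,0,0,-0.07,0.9,0,0,-0.07,0.9,0,0,-0.07,0.9,0,0,-0.07,0.9,0,0,-0.07,0.9,0,0,-0.05,0.7,0,0,-0.04,0.45,0,0.45,0,0,0,0,0,0,0,0]'
python3 - <<'E'
from h import *
print(plan((.586,.058,.033),1.496))
m=camera_model("wrist");moulds(m,grab_frame("wrist"),.054,(.586,.058,.07))
E
```

```text
time_s: 53.22
tcp_pos: [0.5829, 0.0598, 0.204]
tool_rot: [-0.001, 0.037, 0.999, -0.0]
wrist_force: [-0.8, 0.1, -0.2]
width: 0.0728
gripper_force: 0.0
(array([-0.054, -0.026,  2.849]), 0.006, 'tcp', array([0.5829, 0.0598, 0.204 ]), 'ty', 1.497, 'q6', -1.57)
mould xy 0.586 0.0581 yaw -0.075 size 46.2 37.4 px [315. 188.]
```

```bash
python3 -m crank '[-0.05,-0.03,0.5,0,0,0,0.8,0,0,0,0.7,0,0,0,0.5,0,0,0,0.2,0,0,0,0.08,0,0,0,0,0]'; python3 -m crank '[0,0,0,0,0,0,0,0,0,0,0,0,0,0,0,0]' -1 30;python3 -m crank '[0,0,-0.5,0,0,0,-0.7,0,0,0,-0.8,0,0,0,-0.6,0,0,0,0,0]'
python3 - <<'E'
from h import *
print(plan((.445,-.353,.17),1.55))
E
```

```text
time_s: 54.15
tcp_pos: [0.5873, 0.0579, 0.04]
tool_rot: [0.001, 0.037, 0.999, -0.0]
wrist_force: [-0.3, 0.0, 0.3]
width: 0.0725
gripper_force: 0.0
time_s: 54.65
tcp_pos: [0.5875, 0.0583, 0.0404]
tool_rot: [0.001, 0.037, 0.999, -0.0]
wrist_force: [-1.1, 0.6, 5.3]
width: 0.0395
gripper_force: 31.8
time_s: 55.28
tcp_pos: [0.5883, 0.0583, 0.1984]
tool_rot: [0.003, 0.037, 0.999, -0.0]
wrist_force: [-0.2, 0.0, -0.7]
width: 0.0392
gripper_force: 31.1
(array([ 1.872, -7.013,  0.473]), -0.447, 'tcp', array([0.5883, 0.0583, 0.1984]), 'ty', 1.496, 'q6', -1.57)
```

```bash
python3 -m crank '[0.1,-0.4,0,0,0.22,-0.8,0,0,0.24,-0.9,0,0,0.24,-0.9,0,0,0.24,-0.9,0,0,0.24,-0.9,0,0,0.24,-0.9,0,0,0.2,-0.75,0.1,0,0.15,-0.56,0.1,0,0,0,0,-0.45,0,0,0,0]'
python3 - <<'E'
from h import *
print(plan((.445,-.353,.0234),1.55),sense()["width"])
E
```

```text
time_s: 56.65
tcp_pos: [0.442, -0.3521, 0.1801]
tool_rot: [-0.002, 0.011, 1.0, 0.002]
wrist_force: [-0.0, 0.4, -0.1]
width: 0.039
gripper_force: 31.1
(array([-0.05 , -0.013,  2.612]), -0.012, 'tcp', array([ 0.442 , -0.3521,  0.1801]), 'ty', 1.549, 'q6', -2.4) 0.03901665075408251
```

```bash
python3 -m crank '[-0.03,0,0.6,0,0,0,0.7,0,0,0,0.6,0,0,0,0.4,0,0,0,0.2,0,0,0,0.04,0,0,0,0,0]';python3 -m crank '[0,0,0.05,0,0,0,0,0]';python3 -m crank '[0,0,0.04,0,0,0,0,0]'
```

```text
time_s: 57.52
tcp_pos: [0.4456, -0.3532, 0.0313]
tool_rot: [0.0, 0.01, 1.0, -0.001]
wrist_force: [0.2, -0.4, -1.3]
width: 0.0389
gripper_force: 31.1
time_s: 57.78
tcp_pos: [0.4453, -0.3531, 0.0281]
tool_rot: [0.0, 0.01, 1.0, -0.0]
wrist_force: [0.6, 0.8, -0.5]
width: 0.039
gripper_force: 31.1
time_s: 58.02
tcp_pos: [0.4449, -0.3527, 0.025]
tool_rot: [-0.0, 0.01, 1.0, 0.0]
wrist_force: [0.2, -0.3, -1.2]
width: 0.0393
gripper_force: 31.1
```

```bash
python3 -m crank '[0,0,0.04,0,0,0,0,0]';python3 -m crank '[0,0,0.04,0,0,0,0,0]'
```

```text
time_s: 58.28
tcp_pos: [0.4452, -0.353, 0.0234]
tool_rot: [-0.0, 0.01, 1.0, -0.0]
wrist_force: [-1.4, 1.0, 4.1]
width: 0.0392
gripper_force: 31.6
time_s: 58.52
tcp_pos: [0.4452, -0.3531, 0.0233]
tool_rot: [-0.001, 0.01, 1.0, 0.0]
wrist_force: [-6.3, 5.8, 15.8]
width: 0.0391
gripper_force: 33.1
```

```bash
python3 -m crank '[0,0,-0.06,0,0,0,0,0]' 0.5;python3 -m crank '[0,0,-0.5,0,0,0,-0.8,0,0,0,-0.9,0,0,0,-0.9,0,0,0,-0.8,0,0,0,0,0]' -0.35
python3 - <<'E'
from h import *
print(plan((.47,.0075,.26),-.075))
E
```

```text
time_s: 58.78
tcp_pos: [0.4453, -0.353, 0.0241]
tool_rot: [0.0, 0.01, 1.0, -0.0]
wrist_force: [0.1, -0.2, -0.6]
width: 0.0639
gripper_force: 0.0
time_s: 59.52
tcp_pos: [0.4468, -0.3547, 0.2633]
tool_rot: [0.003, 0.01, 1.0, -0.004]
wrist_force: [-0.1, -0.3, -1.2]
width: 0.0278
gripper_force: 0.0
(array([-0.263,  6.043,  0.056]), -12.636, 'tcp', array([ 0.4468, -0.3547,  0.2633]), 'ty', 1.55, 'q6', -2.4)
```

```bash
python3 -m crank '[-0.02,0.5,0,0,-0.03,0.8,0,0,-0.04,0.9,0,0,-0.04,0.9,0,0,-0.04,0.9,0,0,-0.04,0.9,0,0,-0.03,0.7,0,0,-0.02,0.44,0,0,0,0,0,1,0,0,0,1,0,0,0,1,0,0,0,1,0,0,0,1,0,0,0,1,0,0,0,1,0,0,0,1,0,0,0,1,0,0,0,1,0,0,0,0,0,0,0,0]'; python3 -m crank '[0,0,0,1,0,0,0,1,0,0,0,1,0,0,0,0.54,0,0,0,0]'
python3 - <<'E'
from h import *
m=camera_model("wrist");im=grab_frame("wrist");cv2.imwrite("pics/w10.png",im)
k=np.zeros(im.shape[:2],np.uint8);g=im.min(2)
print(plan((.4617,.0078,.046),-.075));print(proj(m,[(.4617,.0078,.062)]))
E
```

```text
time_s: 62.02
tcp_pos: [0.4677, 0.0092, 0.2569]
tool_rot: [-0.001, 0.572, 0.82, -0.0]
wrist_force: [-0.2, -0.1, 0.2]
width: 0.0275
gripper_force: 0.0
time_s: 62.65
tcp_pos: [0.468, 0.0092, 0.2576]
tool_rot: [-0.0, 0.732, 0.681, -0.0]
wrist_force: [-0.8, 0.7, -0.1]
width: 0.0274
gripper_force: 0.0
(array([-0.031, -0.103,  3.528]), 0.019, 'tcp', array([0.468 , 0.0092, 0.2577]), 'ty', -0.073, 'q6', -0.12)
[[312.7926592  179.10447567]]
```

View pics/w10.png

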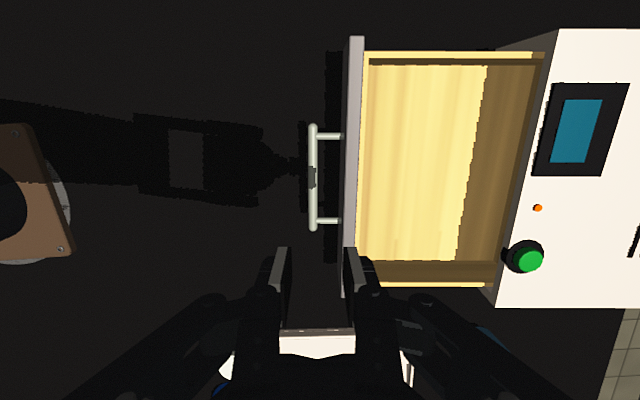

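The drawer is empty and fully out, with the handle centred at about (313,178), as predicted.

```bash
python3 -m crank '[-0.03,-0.1,0.8,0,0,0,0.9,0,0,0,0.8,0,0,0,0.6,0,0,0,0.4,0,0,0,0,0]'; python3 -m crank '[0,0,0,0,0,0,0,0,0,0,0,0]' -1 40; python3 -m crank '[0,0.1,0,0,0,0.2,0,0,0,0.3,0,0,0,0.3,0,0,0,0.3,0,0,0,0.3,0,0,0,0.3,0,0,0,0.3,0,0,0,0.3,0,0,0,0.2,0,0,0,0.1,0,0,0,0.05,0,0,0,0,0,0]'; python3 -m crank '[0,0.05,0,0,0,0.05,0,0]';  python3 -m crank '[0,0.05,0,0,0,0.05,0,0]'
```

```text
time_s: 63.45
tcp_pos: [0.4613, 0.008, 0.0467]
tool_rot: [-0.001, 0.733, 0.681, -0.001]
wrist_force: [-0.3, -0.3, -0.0]
width: 0.0278
gripper_force: 0.0
time_s: 63.82
tcp_pos: [0.4623, 0.0078, 0.0485]
tool_rot: [0.001, 0.733, 0.68, 0.0]
wrist_force: [0.7, 0.2, -0.3]
width: 0.0094
gripper_force: 39.0
time_s: 65.45
tcp_pos: [0.6273, -0.0047, 0.0485]
tool_rot: [0.001, 0.733, 0.68, 0.001]
wrist_force: [1.0, -1.6, 3.4]
width: 0.0093
gripper_force: 39.8
time_s: 65.7
tcp_pos: [0.6324, -0.0051, 0.0484]
tool_rot: [0.0, 0.733, 0.68, -0.0]
wrist_force: [-1.3, -1.6, 4.9]
width: 0.0096
gripper_force: 40.0
time_s: 65.95
tcp_pos: [0.6348, -0.0052, 0.0484]
tool_rot: [-0.004, 0.733, 0.681, -0.004]
wrist_force: [-15.5, -1.4, 16.6]
width: 0.0091
gripper_force: 41.3
```

```bash
python3 -m crank '[0,-0.05,0,0,0,0,0,0]'; python3 -m crank '[0,0,0,0,0,0,0,0]' -0.35;  python3 -m crank '[0,0,-0.4,0,0,0,-0.8,0,0,0,-1,0,0,0,-0.8,0,0,0,-0.6,0,0,0,0,0]'; python3 -m crank '[0,-0.5,0,0,0,-0.9,0,0,0,-0.9,0,0,0,-0.5,0,0,0,0,0,0]'
python3 - <<'E'
from h import *
a=grab_frame("scene");b=grab_frame("side");w=grab_frame("wrist")
m=camera_model("wrist")
cv2.imwrite("pics/f.png",np.vstack([a[140:380],b[100:360]]));cv2.imwrite("pics/fw.png",w)
n=camera_model("side");moulds(n,b,.037,(.49,-.35,.15))
E
```

```text
time_s: 66.2
tcp_pos: [0.6347, -0.0053, 0.0485]
tool_rot: [-0.0, 0.733, 0.68, -0.001]
wrist_force: [-2.6, -1.9, 6.7]
width: 0.0091
gripper_force: 40.2
time_s: 66.45
tcp_pos: [0.6345, -0.0047, 0.0469]
tool_rot: [-0.001, 0.733, 0.68, -0.0]
wrist_force: [0.8, -0.1, -0.0]
width: 0.0274
gripper_force: 0.0
time_s: 67.2
tcp_pos: [0.6372, -0.0051, 0.268]
tool_rot: [0.003, 0.733, 0.68, 0.002]
wrist_force: [0.2, -0.1, -0.2]
width: 0.0272
gripper_force: 0.0
time_s: 67.82
tcp_pos: [0.4659, 0.008, 0.2618]
tool_rot: [-0.001, 0.733, 0.68, -0.001]
wrist_force: [0.5, -0.5, -0.6]
width: 0.0277
gripper_force: 0.0
```

View pics/f.png

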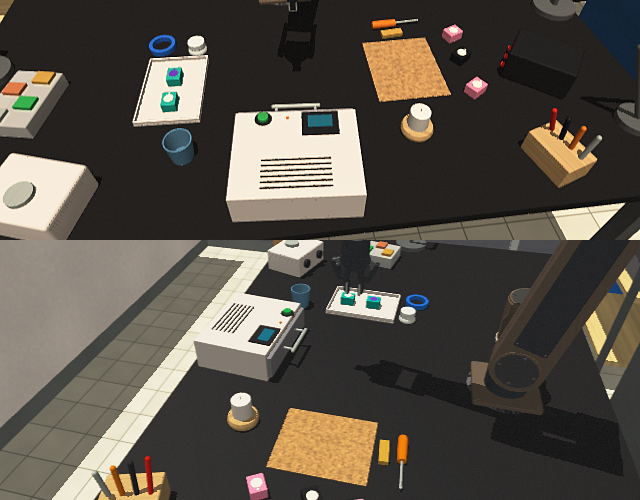

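View pics/fw.png

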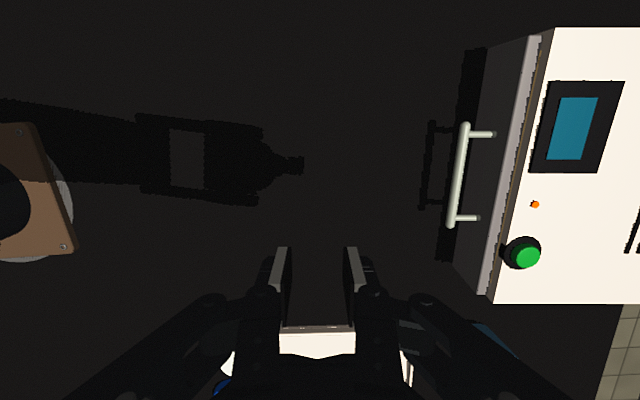

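The final pictures show both moulds upright in the tray, violet at (174,75) and white at (169,100) in the composite. The drawer is shut, the mat is empty and everything else is where it was.

```bash
python3 -c "
from workcell import *
print(finish_job())"
```

```text
the job is handed in; nothing more can be done
None
```

The job is handed in at about 68 s on the robot's clock: both moulds there (violet and white) went through the cure and stand upright in the white tray, with the empty drawer fully home and nothing else on the bench moved.

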